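# Walk a blackwood billet round to the mitre fence

## Robot

A 6-joint arm with a two-finger parallel gripper is mounted at the origin on the work surface. World frame = base frame: x ahead of the robot, y to its left, z up, the work surface at z = 0. Lengths are in m, angles in rad, forces in N, time in s.
With the tool pointing down it reaches from about 0.375 to 0.9 m from the base axis. Payload 3.1 kg.
Tool frame: the origin (TCP) lies at the centre of the arm's flange, where the gripper is bolted on; the fingertips stand 182 mm ahead of it and the grasp point (between the pads) lies 164 mm ahead of it; z points along the fingers, y is the line along which they close (so a half turn about z gives the same grasp; the last joint's range is limited). The gripper opens to 87 mm and grips with 3 to 60 N. Pads are 19 mm wide; open, the fingers measure 117 mm over their backs; the gripper's body (75 mm by 190 mm) begins 51 mm behind the grasp point.
Start: joints at [-1.504, 0.527, 1.433, -0, 1.181, -0.178], TCP at [0.152, -0.606, 0.405] pointing down, gripper open.
Joint ranges: [-3.08, 3.08], [-0.75, 2.2], [0.22, 2.44], [-1.43, 4.57], [0, 2.65], [-2.85, 2.85]. Speed limits (rad/s): [2.79, 2.79, 3.14, 3.14, 3.14, 3.14].

## Interface

Orientations are given as a unit quaternion [x, y, z, w].
In Python, from rig import * gives the robot as it stands.
- The arm moves only by the tool move_arm, never from a script. Its argument "commands" is a list that holds one entry, the list of rows, each a list of 6 numbers: the shift along the tool's x, y, z in units of 40 mm (1.0 is 40 mm), then the turn, a rotation vector about the tool's x, y, z in rad. A call has 1 to 12 rows; each row is the pose to reach, as a shift and turn from the pose commanded when the call began, along the tool's axes at that moment; what a row does not reach only later rows make up. A row lasts 1/8 s, in which the tool goes at most 62.5 mm and 10.7 degrees, less where a joint would pass 70% of its speed; a pose out of reach is approached as far as the arm can. A call with a gripper value outside its range is refused whole. "claw" is the closure, from -1 (fully open) to 1 (shut), so that 0 is half open, set as the call begins (left out, the last holds). The fingers move at their own pace and stop on an object; "squeeze" is the grip in N (left out, the last holds). Time passes only in rows, so rows that repeat a pose let the fingers close. It gives the time, the measured TCP pose, the force, the opening and the grip force at its end, in the units of the state.
- get_obs(): the state, without advancing time (a new reading comes with each control period).
- camera(name): name is "side" or "top"; returns a dict with "pixels" (420x560x3 uint8, blue, green, red), "range_z" (420x560 float32, m along the optical axis (not along the pixel's ray), 0 where there is no reading), "camera_matrix" (3x3 intrinsics, pixels), "extrinsics" (4x4, takes a point from world to camera coordinates). Camera axes: x right, y up, looking along -z (the intrinsics and any distortion apply to the point x, -y, -z); pixel columns grow to the right and rows downward; lengths in m; the calibration is good to about 2 mm. A picture is of the moment at which its call begins.
- hand_in(): hands the job in; it is judged then, once.
The state is a dict: "time": time; "q": joint angles; "joint_velocities": joint speeds; "joint_torque": joint torques, N m; "position": TCP position; "tool_rot": TCP orientation; "ft_force": force on the tool from outside, world axes, zero at the start; "moment": the same for the moment, N m; "grip_width": finger opening in m; "grip_force": force on a finger pad.
Only numpy, scipy, OpenCV 4.12 (cv2) and the standard library are available. Lean on these libraries where they do the work, as an engineer would, in place of code of your own. Each camera call takes 0.05 s, during which the arm holds its last target. There are 200 camera calls.

## Task

Turn the heavy blackwood billet round on the spot with fingertip pushes at opposite corners in turn, until its planed long face (the one the yellow crayon V on top points to) looks squarely at the saw's mitre-gauge fence, with a clear gap still between them and the billet's middle within 4 cm of where it lay. Then push it across until that whole face lies flush against the fence, and let go. Slide it on the saw table only, never lift or tip it, and leave the plane, try square, pencil and push stick where they lie.

Things in the scene. Friction and masses are not known exactly. Their poses are not given: they have to be found in the camera images.
- billet: Very dark hardwood block, 190 mm long (its x), 110 wide (its y), 60 high (its z, up), 1.3 to 1.9 kg; sliding it takes 6 to 14 N. Its +y side is the planed long face: a yellow line along its top edge and a yellow V on top point to it; its -y side is cream sapwood. At first the planed face looks roughly to +x; it must turn 60 to 140 degrees anticlockwise. Origin: centre of underside.
- face_a (a point): The end of the billet's planed face at the billet's +x end, on its vertical edge, half-way up (30 mm above the table): at (95, 55, 30) mm in the billet's frame; axes as the billet's.
- face_b (a point): The other end of the planed face, at the billet's -x end: at (-95, 55, 30) mm in the billet's frame; axes as the billet's.
- fence_face (a point): Middle of the working face, 30 mm up, of the mitre gauge's locked aluminium fence at the left (+y) of the work: 600 mm long (x along the face), 22 thick, top 60 mm above the table. Its y points into the fence: the billet stands on its -y side and ends with its planed face on y = 0, billet y along this y. A black handle 92 mm tall stands 72 mm behind the face's middle.
- plane: A block plane lying on the table, 160 x 48 mm, about 48 mm high; to be left alone. Origin: centre of the underside, x along it.
- try_square: A try square lying flat: dark wooden stock 115 mm long, steel blade 125 mm, 16 mm high, all of it within 110 mm of its origin; to be left alone. Origin: under the middle of its L.
- pencil: A flat red carpenter's pencil, 164 x 15 x 8 mm, lying on the table; to be left alone. Origin: underside, middle of its length.
- push_stick: An orange plastic push stick, about 350 mm long, 12 mm thick, lying flat at the right of the table; to be left alone. Origin: underside near its middle, x along its shaft.
Things that resemble listed ones, but are neither listed nor needed, are in the scene too. Leave any orange look-alike of the billet alone.

How it is judged:
By the outcome, as a careful person would: the job done as asked, in the order asked, and still so for the second after the job is handed in, with the robot touching nothing.
It also fails if it takes over 72 s, if anything falls off the work surface, if the arm or the gripper's body presses on something with over 40 N, if the wrist force passes 120 N, or if a joint passes its speed limit or range.

## Working session

There is one attempt and no reset: what is moved stays moved. The work goes in short steps, Python scripts to look and compute and a tool call to move; the robot and the scene stay as the last step left them, time stands still between calls to the robot, and variables do not carry over. Pictures are saved under pics/ and viewed, at most 10 in all, crops included, and the job is handed in when it is done.

Besides the shell and the picture viewer there is one more tool, called after "Call:" by a JSON object that holds its "method" and its "body", one argument or row to a line. move_arm: Moves the arm, as the interface text tells. Its arguments: {"type":"object","properties":{"commands":{"type":"array","items":{"type":"array","items":{"type":"array","items":{"type":"number"}}}},"claw":{"type":"number"},"squeeze":{"type":"number"}},"required":["commands"]}

```bash
mkdir -p pics; ls; cat > h.py <<'E'
from rig import *
import numpy as np, cv2
def shot(name,fn):
    c=camera(name); cv2.imwrite('pics/'+fn,c['pixels']); np.savez('pics/'+fn+'.npz',**c); return c
def w(c,u,v,z=None):
    K=np.array(c['camera_matrix']);E=np.array(c['extrinsics']);R=E[:3,:3];t=E[:3,3]
    d=np.array([(u-K[0,2])/K[0,0],-(v-K[1,2])/K[1,1],-1.0])
    o=-R.T@t; dw=R.T@d
    if z is None:
        r=float(c['range_z'][int(round(v)),int(round(u))]); return o+dw*r
    return o+dw*(z-o[2])/dw[2]
E
python3 - <<'E'
from h import *
for n in('top','side'):
    c=shot(n,n+'0.png'); print(c['camera_matrix'],c['extrinsics'],c.keys())
o=get_obs();print(o)
E
```

```text
pics
[[385.13106258   0.         275.49147136]
 [  0.         385.13106258 212.49951231]
 [  0.           0.           1.        ]] [[-0.02860485 -0.99955508  0.00844978 -0.05371605]
 [ 0.9961248  -0.02780131  0.08344138 -0.53598456]
 [-0.08316934  0.01080387  0.99647686 -1.25195712]
 [ 0.          0.          0.          1.        ]] dict_keys(['pixels', 'range_z', 'camera_matrix', 'extrinsics'])
[[443.95721827   0.         279.72526748]
 [  0.         443.95721827 208.21220748]
 [  0.           0.           1.        ]] [[ 0.97515548  0.22141601 -0.0068362  -0.48290674]
 [-0.12711797  0.58459047  0.80130831  0.06627601]
 [ 0.18141886 -0.78053119  0.59821255 -1.74865527]
 [ 0.          0.          0.          1.        ]] dict_keys(['pixels', 'range_z', 'camera_matrix', 'extrinsics'])
{'time': 0.1, 'q': array([-1.50349617e+00,  5.28357795e-01,  1.43375255e+00, -7.12984419e-06,
        1.18142587e+00, -1.78505859e-01]), 'joint_velocities': array([ 0.00105908, -0.00099285, -0.00358395,  0.00042008,  0.00080749,
       -0.00116638]), 'joint_torque': array([ 3.82627659e-04, -4.40983987e+01, -1.77151448e+01,  6.35401905e-02,
        5.34087536e-02, -3.86658292e-05]), 'position': array([ 0.15208967, -0.60589694,  0.4038855 ]), 'tool_rot': array([ 9.92456292e-01,  1.22595119e-01,  5.07141907e-05, -9.70460675e-04]), 'ft_force': array([ 1.90542385, -0.31227698, -0.53484501]), 'moment': array([-0.03625875, -0.01827082, -0.00270211]), 'grip_force': 0.0, 'grip_width': 0.08707795889012215}
```

View pics/top0.png

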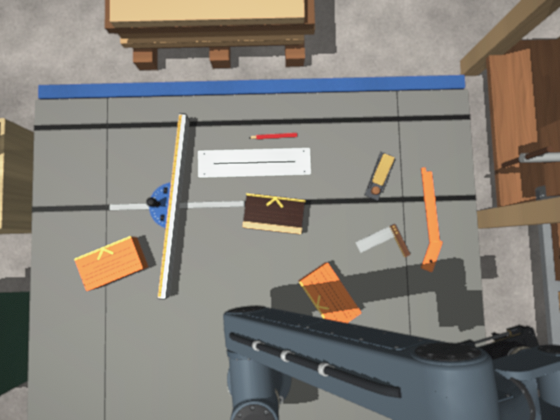

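View pics/side0.png

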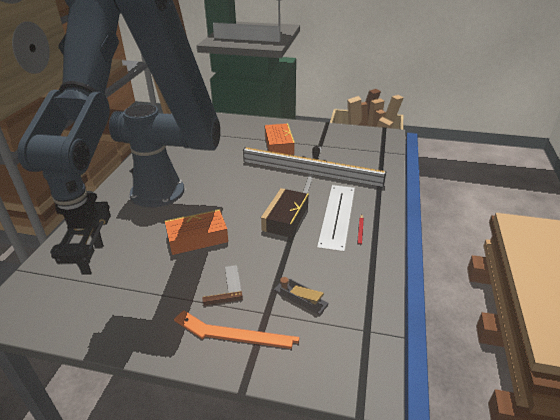

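Top view: dark billet at (275,213) with a cream side facing down. The orange look-alikes are at (110,263) and (330,292). The fence runs from (183,116) to (162,298), the pencil is at (273,136), the plane at (381,175), the square at (385,240) and the push stick at (431,220). The billet is the only dark block, so I'll check it in a crop.

```bash
python3 - <<'E'
from h import *
c=np.load('pics/top0.png.npz')
p=c['pixels'][180:245,150:320]; cv2.imwrite('pics/crop0.png',cv2.resize(p,None,fx=4.7,fy=4.7,interpolation=cv2.INTER_CUBIC))
for n,u,v in [('fence top end',188,117),('fence low end',166,298),('billet c',275,213),('table',230,250),('orange',330,292),('handle',152,203)]: print(n,w(c,u,v).round(3))
E
```

```text
fence top end [ 0.875  0.223 -0.004]
fence low end [0.268 0.289 0.039]
billet c [ 0.529 -0.067  0.061]
table [ 0.415  0.087 -0.004]
orange [ 0.274 -0.234  0.058]
handle [0.569 0.318 0.09 ]
```

View pics/crop0.png

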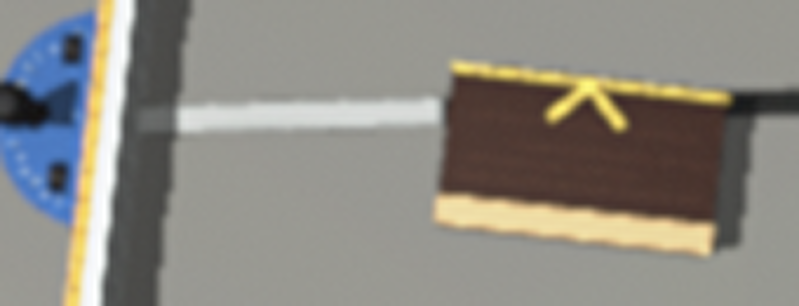

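The crop shows the dark block with a yellow line on its upper edge, crop (452,68) to (730,98), V apex at (590,80) pointing +x, and cream on the −x side. This is the billet. Next I'll measure it and the fence numerically.

```bash
cat >> h.py <<'E'
def cloud(c):
    K=np.array(c['camera_matrix']);E=np.array(c['extrinsics']);R=E[:3,:3];t=E[:3,3];r=c['range_z']
    v,u=np.indices(r.shape); P=np.stack([(u-K[0,2])/K[0,0]*r,-(v-K[1,2])/K[1,1]*r,-r],-1)
    return (P-t)@R
def billet(c,near):
    """centre and yaw (deg, of billet +y axis) from dark/yellow top face; near = (x,y) prior"""
    P=cloud(c);hsv=cv2.cvtColor(c['pixels'],cv2.COLOR_BGR2HSV)
    m=(abs(P[...,2]-.06)<.012)&(np.hypot(P[...,0]-near[0],P[...,1]-near[1])<.15)&(c['range_z']>0)
    q=P[m][:,:2]; 
    m2=m.astype(np.uint8); n,l,s,ce=cv2.connectedComponentsWithStats(m2,connectivity=4)
    k=1+np.argmax(s[1:,4]); q=P[l==k][:,:2]
    (cx,cy),(a,b),ang=cv2.minAreaRect((q*1000).astype(np.float32))
    # long axis direction
    if a<b: a,b,ang=b,a,ang+90
    return np.array([cx,cy])/1000,(a,b),ang,len(q)
E
python3 - <<'E'
from h import *
c=dict(np.load('pics/top0.png.npz'))
print(billet(c,(.53,-.065)))
P=cloud(c)
# fence: top points, edge towards -y per x-bin
m=(abs(P[...,2]-.06)<.012)&(P[...,1]>.14)&(P[...,1]<.34)&(P[...,0]>.3)&(P[...,0]<.88)
q=P[m]
r=cv2.fitLine(q[:,:2].astype(np.float32),cv2.DIST_HUBER,0,.01,.01).ravel();print('fence top line',r,len(q),q.min(0),q.max(0),cv2.minAreaRect((q[:,:2]*1000).astype(np.float32)))
# face points
m=(P[...,2]>.012)&(P[...,2]<.045)&(P[...,1]>.14)&(P[...,1]<.34)&(P[...,0]>.3)&(P[...,0]<.85)
q=P[m];r=cv2.fitLine(q[:,:2].astype(np.float32),cv2.DIST_HUBER,0,.01,.01).ravel();print('face line',r,len(q))
cs=dict(np.load('pics/side0.png.npz'));P=cloud(cs)
print('side',billet(cs,(.53,-.065)))
for z0,z1 in[(.012,.028),(.032,.048),(.053,.07)]:
    m=(P[...,2]>z0)&(P[...,2]<z1)&(P[...,1]>.18)&(P[...,1]<.34)&(P[...,0]>.3)&(P[...,0]<.85)
    q=P[m];r=cv2.fitLine(q[:,:2].astype(np.float32),cv2.DIST_HUBER,0,.01,.01).ravel();print('side',z0,r,len(q))
E
```

```text
(array([ 0.52934424, -0.06107393]), (189.8253173828125, 110.56536865234375), 81.83358764648438, 2014)
fence top line [ 0.99258316 -0.12156752  0.5050416   0.2726384 ] 1496 [0.30133559 0.21631899 0.0480516 ] [0.86803679 0.3257269  0.07042844] ((587.030029296875, 285.8949279785156), (72.48001861572266, 570.77587890625), 83.11915588378906)
face line [ 0.991169   -0.13260509  0.6013685   0.25652888] 666
side (array([ 0.52922522, -0.06188442]), (197.41709899902344, 112.29678344726562), 82.44367218017578, 1108)
side 0.012 [ 0.9930191  -0.11795387  0.59130317  0.25126275] 441
side 0.032 [ 0.993151   -0.11683763  0.6671776   0.24177869] 452
side 0.053 [ 0.992575   -0.12163423  0.568661    0.26046765] 602
```

```bash
cat >> h.py <<'E'
from scipy.spatial.transform import Rotation as Ro
def plan(wps,yaw=83.2):
    """wps: list of world tip (x,y,z); prints the shift in 40 mm units in tool axes and turn"""
    o=get_obs();R0=Ro.from_quat(o['tool_rot']);p=o['position']
    y=np.radians(yaw);Rt=Ro.from_matrix(np.array([[np.cos(y),np.sin(y),0],[np.sin(y),-np.cos(y),0],[0,0,-1]]))
    print('t',round(o['time'],2),'tip',(p+R0.apply([0,0,.182])).round(3),'F',np.round(o['ft_force'],1),'turn',(R0.inv()*Rt).as_rotvec().round(3))
    for a in wps: print((R0.inv().apply(np.array(a)+[0,0,.182]-p)/.04).round(2))
def bpt(c,yawn,bx,by):
    n=np.radians(yawn);ny=np.array([np.cos(n),np.sin(n)]);nx=np.array([ny[1],-ny[0]])
    return np.array(c)+nx*bx+ny*by
def look(near,guess):
    c=camera('top');ce,s,a,n=billet(c,near)
    yn=a-90; yn+=180*round((guess-yn)/180)
    print('billet',ce.round(4),np.round(s),'yaw',round(yn,1),n); return ce,yn,c
E
python3 - <<'E'
from h import *
c=(.5293,-.0615);a=bpt(c,-8,.078,-.09);print(a)
plan([(*a,.2),(*a,.1)])
E
```

```text
[ 0.42932037 -0.12621533]
t 0.1 tip [ 0.152 -0.606  0.222] F [ 1.9 -0.3 -0.5] turn [-1.000e-03 -1.000e-03 -1.206e+00]
[ 9.64 -9.94  0.57]
[ 9.64 -9.94  3.07]
```

Call:
{"method": "move_arm", "body": {
  "commands": [
    [[1.2, -1.2, 0, 0, 0, -0.17], [2.4, -2.4, 0, 0, 0, -0.34], [3.5, -3.6, 0, 0, 0, -0.51], [4.6, -4.8, 0, 0, 0, -0.68], [5.7, -5.9, 0, 0, 0, -0.85], [6.8, -7.0, 0, 0, 0, -1.0], [7.8, -8.1, 0.2, 0, 0, -1.1], [8.8, -9.1, 0.4, 0, 0, -1.2], [9.64, -9.94, 0.6, 0, 0, -1.206], [9.64, -9.94, 1.8, 0, 0, -1.206], [9.64, -9.94, 3.0, 0, 0, -1.206], [9.64, -9.94, 3.07, 0, 0, -1.206]]
  ],
  "claw": 1
}}

```text
time: 1.6
position: [0.4284, -0.1259, 0.2794]
tool_rot: [0.748, 0.664, -0.001, -0.004]
ft_force: [1.0, 0.4, -0.1]
grip_width: 0.0005
grip_force: 0.0
```

```bash
python3 - <<'E'
from h import *
c=(.5293,-.0615)
plan([(*bpt(c,-8,.078,b),.025) for b in (-.09,-.07)])
E
```

```text
t 1.6 tip [ 0.427 -0.125  0.097] F [ 1.   0.4 -0.1] turn [-0.008 -0.003  0.   ]
[-0.01  0.04  1.81]
[-0.02  0.54  1.81]
```

Call:
{"method": "move_arm", "body": {
  "commands": [
    [[0, 0, 1.2, 0, 0, 0], [0, 0, 1.8, 0, 0, 0], [0, 0.3, 1.8, 0, 0, 0], [0, 0.5, 1.8, 0, 0, 0], [0, 0.7, 1.8, 0, 0, 0], [0, 0.9, 1.8, 0, 0, 0], [0, 1.1, 1.8, 0, 0, 0], [0, 1.3, 1.8, 0, 0, 0], [0, 1.5, 1.8, 0, 0, 0], [0, 1.5, 1.8, 0, 0, 0], [0, 0.9, 1.8, 0, 0, 0], [0, 0.7, 0, 0, 0, 0]]
  ]
}}

```text
time: 3.1
position: [0.4567, -0.1295, 0.2687]
tool_rot: [0.748, 0.664, -0.002, -0.006]
ft_force: [0.9, 0.2, -0.0]
grip_width: 0.0005
grip_force: 0.0
```

```bash
python3 - <<'E'
from h import *
c,y,i=look((.53,-.065),8)
cv2.imwrite('pics/t1.png',i['pixels'])
plan([])
E
```

```text
billet [ 0.551  -0.0529] [190. 111.] yaw 4.4 1665
t 3.15 tip [ 0.459 -0.13   0.096] F [-0.  -0.3  5. ] turn [ 0.005  0.002 -0.   ]
```

View pics/t1.png

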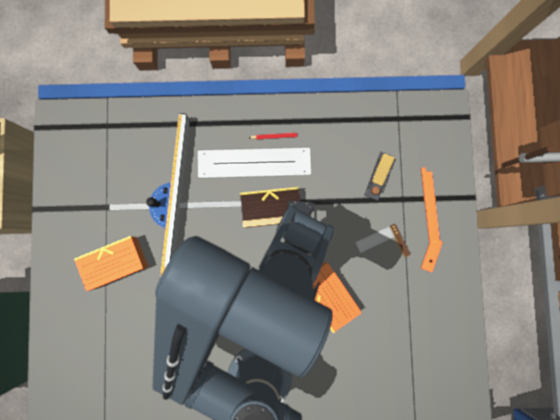

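The arm covers one corner, but the fit holds: the billet has turned 12° and its centre moved 23 mm. Next is the opposite corner, on the planed face at the −x end.

```bash
python3 - <<'E'
from h import *
c=(.551,-.0529);s=bpt(c,4.4,-.09,.092)
d=np.array([-np.cos(np.radians(13)),-np.sin(np.radians(13))])
e=s+d*.085;print(s,e)
plan([(*s,.1),(*s,.025),(*(s+d*.02),.025),(*e,.025)])
E
```

```text
[0.63582414 0.0438929 ] [0.55300269 0.02477206]
t 3.15 tip [ 0.459 -0.13   0.096] F [-0.  -0.3  5. ] turn [ 0.005  0.002 -0.   ]
[ 4.84  3.89 -0.1 ]
[4.85 3.88 1.78]
[4.68 3.41 1.77]
[4.13 1.88 1.77]
```

Call:
{"method": "move_arm", "body": {
  "commands": [
    [[1.1, 0.9, -0.1, 0, 0, 0], [2.2, 1.8, -0.1, 0, 0, 0], [3.3, 2.7, -0.1, 0, 0, 0], [4.3, 3.5, -0.1, 0, 0, 0], [4.85, 3.9, -0.1, 0, 0, 0], [4.85, 3.9, 0.5, 0, 0, 0], [4.85, 3.9, 1.77, 0, 0, 0], [4.85, 3.9, 1.77, 0, 0, 0], [4.77, 3.6, 1.77, 0, 0, 0], [4.68, 3.4, 1.77, 0, 0, 0], [4.61, 3.2, 1.77, 0, 0, 0], [4.54, 3.0, 1.77, 0, 0, 0]]
  ]
}}

```text
time: 4.65
position: [0.6007, 0.0361, 0.2036]
tool_rot: [0.748, 0.663, 0.004, 0.003]
ft_force: [5.4, 4.0, 0.2]
grip_width: 0.0006
grip_force: 2.8
```

Call:
{"method": "move_arm", "body": {
  "commands": [
    [[-0.07, -0.2, 0, 0, 0, 0], [-0.14, -0.4, 0, 0, 0, 0], [-0.21, -0.6, 0, 0, 0, 0], [-0.28, -0.8, 0, 0, 0, 0], [-0.35, -1.0, 0, 0, 0, 0], [-0.4, -1.1, 0, 0, 0, 0], [-0.4, -1.1, 0, 0, 0, 0], [-0.3, -0.6, 0, 0, 0, 0], [-0.3, -0.4, -1.3, 0, 0, 0], [-0.3, -0.2, -1.9, 0, 0, 0]]
  ]
}}

```text
time: 5.9
position: [0.5901, 0.0246, 0.28]
tool_rot: [0.748, 0.664, 0.001, 0.001]
ft_force: [0.4, 0.1, -0.2]
grip_width: 0.0003
grip_force: 0.0
```

```bash
python3 - <<'E'
from h import *
c,y,i=look((.53,-.065),25)
cv2.imwrite('pics/t2.png',i['pixels'])
s=bpt(c,y,.09,-.092); th=np.radians(y+10);d=np.array([np.cos(th),np.sin(th)])
plan([(*s,.1),(*s,.025),(*(s+d*.02),.025),(*(s+d*.085),.025)])
E
```

```text
billet [ 0.5235 -0.0771] [190. 111.] yaw 23.8 1884
t 5.95 tip [0.594 0.024 0.101] F [ 1.9 -0.9  1.3] turn [ 0.01  0.   -0.  ]
[-5.83 -2.23  0.  ]
[-5.83 -2.25  1.88]
[-5.5  -1.87  1.88]
[-4.45 -0.64  1.89]
```

Call:
{"method": "move_arm", "body": {
  "commands": [
    [[-1.3, -0.5, 0, 0, 0, 0], [-2.6, -1.0, 0, 0, 0, 0], [-3.9, -1.5, 0, 0, 0, 0], [-5.1, -2.0, 0, 0, 0, 0], [-5.83, -2.25, 0, 0, 0, 0], [-5.83, -2.25, 0.8, 0, 0, 0], [-5.83, -2.25, 1.88, 0, 0, 0], [-5.83, -2.25, 1.88, 0, 0, 0], [-5.6, -2.0, 1.88, 0, 0, 0], [-5.5, -1.87, 1.88, 0, 0, 0], [-5.37, -1.72, 1.88, 0, 0, 0], [-5.24, -1.57, 1.88, 0, 0, 0]]
  ]
}}

```text
time: 7.45
position: [0.5032, -0.1764, 0.2036]
tool_rot: [0.747, 0.664, -0.0, 0.002]
ft_force: [-3.7, -7.0, 2.1]
grip_width: 0.0004
grip_force: 3.0
```

Call:
{"method": "move_arm", "body": {
  "commands": [
    [[0.13, 0.15, 0, 0, 0, 0], [0.26, 0.31, 0, 0, 0, 0], [0.39, 0.46, 0, 0, 0, 0], [0.52, 0.62, 0, 0, 0, 0], [0.65, 0.77, 0, 0, 0, 0], [0.79, 0.93, 0, 0, 0, 0], [0.79, 0.93, 0, 0, 0, 0], [0.4, 0.5, 0, 0, 0, 0], [0.3, 0.4, -1.3, 0, 0, 0], [0.3, 0.3, -1.9, 0, 0, 0]]
  ]
}}

```text
time: 8.7
position: [0.5159, -0.1653, 0.2803]
tool_rot: [0.748, 0.664, 0.001, 0.001]
ft_force: [0.9, -0.2, 0.5]
grip_width: 0.0006
grip_force: 0.0
```

```bash
python3 - <<'E'
from h import *
c,y,i=look((.53,-.065),42)
cv2.imwrite('pics/t3.png',i['pixels'])
s=bpt(c,y,-.09,.092); th=np.radians(y+10);d=-np.array([np.cos(th),np.sin(th)])
plan([(*s,.1),(*s,.025),(*(s+d*.02),.025),(*(s+d*.085),.025)])
E
```

```text
billet [ 0.541  -0.0435] [190. 110.] yaw 44.5 1918
t 8.75 tip [ 0.517 -0.166  0.101] F [-0.3 -0.4  1.6] turn [ 0.006  0.002 -0.   ]
[ 6.3  -0.06  0.  ]
[ 6.3  -0.07  1.88]
[ 5.86 -0.31  1.88]
[ 4.43 -1.09  1.87]
```

Call:
{"method": "move_arm", "body": {
  "commands": [
    [[1.4, 0, 0, 0, 0, 0], [2.8, 0, 0, 0, 0, 0], [4.2, 0, 0, 0, 0, 0], [5.5, 0, 0, 0, 0, 0], [6.3, -0.07, 0, 0, 0, 0], [6.3, -0.07, 0.8, 0, 0, 0], [6.3, -0.07, 1.88, 0, 0, 0], [6.3, -0.07, 1.88, 0, 0, 0], [6.0, -0.23, 1.88, 0, 0, 0], [5.86, -0.31, 1.88, 0, 0, 0], [5.68, -0.41, 1.88, 0, 0, 0], [5.5, -0.51, 1.88, 0, 0, 0]]
  ]
}}

```text
time: 10.25
position: [0.5217, 0.0557, 0.2043]
tool_rot: [0.749, 0.663, 0.002, 0.001]
ft_force: [0.6, 6.0, 0.6]
grip_width: -0.0
grip_force: 2.7
```

Call:
{"method": "move_arm", "body": {
  "commands": [
    [[-0.18, -0.1, 0, 0, 0, 0], [-0.36, -0.2, 0, 0, 0, 0], [-0.54, -0.3, 0, 0, 0, 0], [-0.72, -0.39, 0, 0, 0, 0], [-0.9, -0.49, 0, 0, 0, 0], [-1.07, -0.58, 0, 0, 0, 0], [-1.07, -0.58, 0, 0, 0, 0], [-0.5, -0.3, 0, 0, 0, 0], [-0.3, -0.2, -1.3, 0, 0, 0], [-0.2, -0.2, -1.9, 0, 0, 0]]
  ]
}}

```text
time: 11.5
position: [0.5138, 0.0486, 0.2811]
tool_rot: [0.748, 0.664, 0.001, 0.002]
ft_force: [0.9, 0.5, -0.3]
grip_width: 0.0004
grip_force: 0.0
```

```bash
python3 - <<'E'
from h import *
c,y,i=look((.53,-.065),64)
cv2.imwrite('pics/t4.png',i['pixels'])
s=bpt(c,y,.09,-.085); th=np.radians(y+9);d=np.array([np.cos(th),np.sin(th)])
plan([(*s,.1),(*s,.025),(*(s+d*.02),.025),(*(s+d*.07),.025)])
E
```

```text
billet [ 0.5366 -0.0789] [190. 110.] yaw 66.1 2005
t 11.55 tip [0.516 0.049 0.101] F [1.  0.4 1.8] turn [0.008 0.    0.001]
[-5.8   2.46  0.06]
[-5.8   2.44  1.93]
[-5.31  2.51  1.93]
[-4.07  2.69  1.93]
```

Call:
{"method": "move_arm", "body": {
  "commands": [
    [[-1.3, 0.6, 0, 0, 0, 0], [-2.6, 1.1, 0, 0, 0, 0], [-3.9, 1.7, 0, 0, 0, 0], [-5.1, 2.2, 0, 0, 0, 0], [-5.8, 2.45, 0, 0, 0, 0], [-5.8, 2.45, 0.8, 0, 0, 0], [-5.8, 2.45, 1.92, 0, 0, 0], [-5.8, 2.45, 1.92, 0, 0, 0], [-5.5, 2.5, 1.92, 0, 0, 0], [-5.31, 2.51, 1.92, 0, 0, 0], [-5.15, 2.53, 1.92, 0, 0, 0], [-5.0, 2.55, 1.92, 0, 0, 0]]
  ]
}}

```text
time: 13.05
position: [0.5919, -0.1627, 0.204]
tool_rot: [0.748, 0.664, 0.001, 0.004]
ft_force: [2.1, -5.1, -0.9]
grip_width: 0.0008
grip_force: 2.5
```

Call:
{"method": "move_arm", "body": {
  "commands": [
    [[0.17, 0.02, 0, 0, 0, 0], [0.34, 0.04, 0, 0, 0, 0], [0.5, 0.06, 0, 0, 0, 0], [0.67, 0.09, 0, 0, 0, 0], [0.8, 0.11, 0, 0, 0, 0], [0.87, 0.13, 0, 0, 0, 0], [0.87, 0.13, 0, 0, 0, 0], [0.2, 0.1, 0, 0, 0, 0], [-0.3, 0, -1.3, 0, 0, 0], [-1.3, 0, -1.9, 0, 0, 0]]
  ]
}}

```text
time: 14.3
position: [0.5838, -0.2123, 0.28]
tool_rot: [0.747, 0.665, 0.0, -0.001]
ft_force: [0.4, 0.8, 0.2]
grip_width: 0.0003
grip_force: 0.0
```

```bash
python3 - <<'E'
from h import *
c,y,i=look((.53,-.065),83)
cv2.imwrite('pics/t5.png',i['pixels'])
s=bpt(c,y,0.0,-.09); 
plan([(*s,.1),(*s,.025)])
cs=shot('side','s5.png');print(billet(cs,c))
E
```

```text
billet [ 0.5458 -0.0544] [156. 110.] yaw 81.8 1409
t 14.35 tip [ 0.586 -0.22   0.101] F [ 0.8 -3.5  2.2] turn [ 0.007  0.005 -0.001]
[ 1.71 -1.5   0.01]
[ 1.72 -1.52  1.89]
(array([ 0.47997046, -0.09990514]), (124.25598907470703, 38.31371307373047), 154.51992797851562, 154)
```

View pics/t5.png

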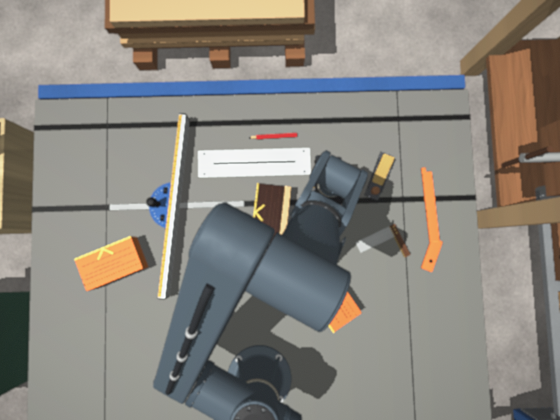

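V points left to the fence, but the arm hides the lower end. I'll move the arm aside, open the fingers and measure cleanly.

Call:
{"method": "move_arm", "body": {
  "commands": [
    [[-1.2, 0, -0.7, 0, 0, 0], [-2.4, 0, -1.2, 0, 0, 0], [-3.6, 0, -1.5, 0, 0, 0], [-4.5, 0, -1.5, 0, 0, 0], [-4.5, 0, -1.5, 0, 0, 0]]
  ],
  "claw": -1
}}

```text
time: 15.02
position: [0.5619, -0.3938, 0.3375]
tool_rot: [0.749, 0.663, 0.0, -0.001]
ft_force: [0.3, 0.1, 0.3]
grip_width: 0.0426
grip_force: 0.0
```

```bash
python3 - <<'E'
from h import *
c,y,i=look((.53,-.055),83)
P=cloud(i)
m=(abs(P[...,2]-.06)<.012)&(np.hypot(P[...,0]-.53,P[...,1]+.055)<.13)
# edge fit of left (planed) and right top edges by rows
for s,n in((0,'planed'),(1,'cream')):
    L=[]
    for v in range(m.shape[0]):
        u=np.flatnonzero(m[v])
        if len(u)>25: L.append(P[v,u[-s]][:2])
    L=np.array(L,np.float32)[4:-4]; r=cv2.fitLine(L,cv2.DIST_HUBER,0,.01,.01).ravel();print(n,np.degrees(np.arctan2(r[1],r[0])),r[2:],len(L))
s=bpt(c,y,0.0,-.095)
plan([(*s,.1),(*s,.025)])
E
```

```text
billet [ 0.5292 -0.0522] [190. 110.] yaw 82.1 1761
planed -7.195556 [ 0.5585396  -0.00234171] 36
cream -9.782536 [ 0.5540954  -0.10878099] 36
t 15.07 tip [ 0.562 -0.391  0.155] F [-0.1 -0.1 -0.1] turn [-0.002 -0.003 -0.002]
[ 5.96 -1.88  1.4 ]
[ 5.95 -1.87  3.28]
```

Call:
{"method": "move_arm", "body": {
  "commands": [
    [[1.4, -0.4, 0.3, 0, 0, 0], [2.8, -0.9, 0.6, 0, 0, 0], [4.2, -1.4, 0.9, 0, 0, 0], [5.4, -1.8, 1.2, 0, 0, 0], [5.95, -1.87, 1.4, 0, 0, 0], [5.95, -1.87, 2.4, 0, 0, 0], [5.95, -1.87, 3.28, 0, 0, 0], [5.95, -1.87, 3.28, 0, 0, 0], [6.3, -1.87, 3.28, 0, 0, 0], [6.6, -1.87, 3.28, 0, 0, 0], [6.8, -1.87, 3.28, 0, 0, 0], [7.0, -1.87, 3.28, 0, 0, 0]]
  ],
  "claw": -1
}}

```text
time: 16.58
position: [0.5226, -0.1062, 0.2082]
tool_rot: [0.747, 0.665, 0.0, 0.003]
ft_force: [-1.0, -8.5, 0.7]
grip_width: 0.0869
grip_force: 3.8
```

Call:
{"method": "move_arm", "body": {
  "commands": [
    [[0.3, 0, 0, 0, 0, 0], [0.6, 0, 0, 0, 0, 0], [0.95, 0, 0, 0, 0, 0], [1.3, 0, 0, 0, 0, 0], [1.65, 0, 0, 0, 0, 0], [2.0, 0, 0, 0, 0, 0], [2.35, 0, 0, 0, 0, 0], [2.7, 0, 0, 0, 0, 0], [3.0, 0, 0, 0, 0, 0], [3.3, 0, 0, 0, 0, 0], [3.5, 0, 0, 0, 0, 0], [3.6, 0, 0, 0, 0, 0]]
  ]
}}

```text
time: 18.08
position: [0.5393, 0.037, 0.2082]
tool_rot: [0.747, 0.665, 0.0, 0.002]
ft_force: [-0.4, -8.3, 2.5]
grip_width: 0.0872
grip_force: 4.1
```

```bash
python3 - <<'E'
from h import *
c,y,i=look((.54,.07),83)
plan([])
o=get_obs();print(o['grip_width'])
cv2.imwrite('pics/t6.png',i['pixels'])
n=np.array([.1175,.993]);f=np.array([.5913,.2513])
for p in(bpt(c,y,.095,.055),bpt(c,y,-.095,.055)): print('gap',(f-p)@n)
E
```

```text
billet [0.6286 0.1207] [89. 49.] yaw 24.6 146
t 18.12 tip [0.54  0.037 0.026] F [ 0.3 -5.2  2.3] turn [0.003 0.002 0.002]
0.08670009660417177
gap 0.17787614558310433
gap 0.01556892822517595
```

View pics/t6.png

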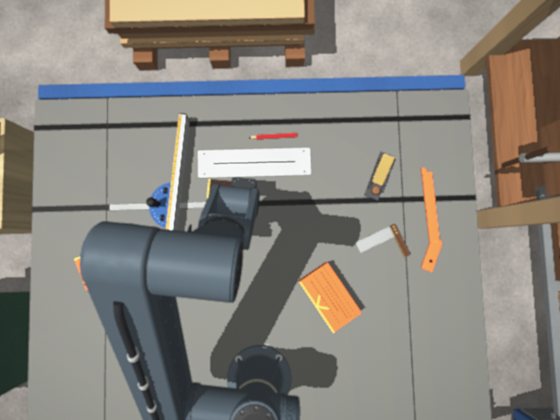

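Call:
{"method": "move_arm", "body": {
  "commands": [
    [[0.3, 0, 0, 0, 0, 0], [0.6, 0, 0, 0, 0, 0], [0.9, 0, 0, 0, 0, 0], [1.2, 0, 0, 0, 0, 0], [1.5, 0, 0, 0, 0, 0], [1.75, 0, 0, 0, 0, 0], [1.95, 0, 0, 0, 0, 0], [2.1, 0, 0, 0, 0, 0], [2.2, 0, 0, 0, 0, 0], [2.26, 0, 0, 0, 0, 0], [2.32, 0, 0, 0, 0, 0], [2.37, 0, 0, 0, 0, 0]]
  ]
}}

```text
time: 19.62
position: [0.55, 0.1307, 0.2081]
tool_rot: [0.747, 0.665, -0.0, 0.001]
ft_force: [-1.1, -8.3, 2.4]
grip_width: 0.0869
grip_force: 4.2
```

Call:
{"method": "move_arm", "body": {
  "commands": [
    [[0.04, 0, 0, 0, 0, 0], [0.08, 0, 0, 0, 0, 0], [0.11, 0, 0, 0, 0, 0]]
  ]
}}

```text
time: 20.0
position: [0.5504, 0.1345, 0.2081]
tool_rot: [0.747, 0.665, -0.001, 0.002]
ft_force: [-1.5, -14.5, 3.7]
grip_width: 0.0868
grip_force: 7.1
```

Call:
{"method": "move_arm", "body": {
  "commands": [
    [[0.03, 0, 0, 0, 0, 0], [0.06, 0, 0, 0, 0, 0]]
  ]
}}

```text
time: 20.25
position: [0.5506, 0.1352, 0.2082]
tool_rot: [0.747, 0.664, -0.002, 0.002]
ft_force: [-3.5, -23.5, 5.0]
grip_width: 0.0872
grip_force: 11.6
```

Call:
{"method": "move_arm", "body": {
  "commands": [
    [[0.03, 0, 0, 0, 0, 0], [0.06, 0, 0, 0, 0, 0], [0.06, 0, 0, 0, 0, 0]]
  ]
}}

```text
time: 20.62
position: [0.5507, 0.1357, 0.2083]
tool_rot: [0.747, 0.664, -0.004, 0.003]
ft_force: [-4.0, -27.9, 6.6]
grip_width: 0.0868
grip_force: 14.4
```

Firm contact with the fence. Now I'll back off, lift, move aside and look.

Call:
{"method": "move_arm", "body": {
  "commands": [
    [[-0.2, 0, 0, 0, 0, 0], [-0.8, 0, 0, 0, 0, 0], [-1.6, 0, -0.5, 0, 0, 0], [-2.8, 0, -2.0, 0, 0, 0], [-4.2, 0, -2.5, 0, 0, 0], [-5.6, 0, -2.5, 0, 0, 0], [-7.0, -0.3, -2.5, 0, 0, 0], [-8.4, -0.3, -2.5, 0, 0, 0], [-8.4, -0.3, -2.5, 0, 0, 0]]
  ]
}}

```text
time: 21.75
position: [0.4994, -0.1948, 0.3078]
tool_rot: [0.75, 0.662, 0.0, 0.002]
ft_force: [0.2, 0.9, -0.0]
grip_width: 0.0867
grip_force: 0.0
```

```bash
python3 - <<'E'
from h import *
i=shot('top','t7.png'); s=shot('side','s7.png')
P=cloud(i);hsv=cv2.cvtColor(i['pixels'],cv2.COLOR_BGR2HSV)
a=cv2.resize(i['pixels'][150:260,145:245],None,fx=5,fy=5,interpolation=cv2.INTER_CUBIC)
b=cv2.resize(s['pixels'][125:235,240:345],None,fx=5,fy=5,interpolation=cv2.INTER_CUBIC)
cv2.imwrite('pics/c7.png',cv2.resize(np.hstack([a,b]),(800,int(550*800/1025))))
m=(i['pixels'].max(-1)<110)&(abs(P[...,2]-.06)<.015)&(P[...,1]>.08)&(P[...,1]<.3)&(P[...,0]>.4)&(P[...,0]<.7)
print(cv2.minAreaRect((P[m][:,:2]*1000).astype(np.float32)),m.sum())
plan([])
E
```

```text
((547.7611694335938, 234.1686553955078), (132.06959533691406, 261.2699279785156), 82.69684600830078) 1370
t 21.85 tip [ 0.499 -0.191  0.125] F [ 0.2 -0.3 -0.6] turn [ 0.    -0.001 -0.002]
```

View pics/c7.png

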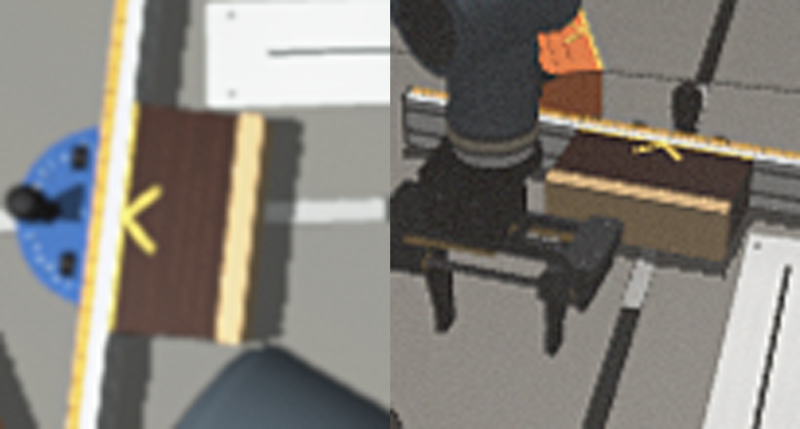

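```bash
python3 - <<'E'
from h import *
i=dict(np.load('pics/top7.png.npz') if 0 else np.load('pics/t7.png.npz'))
g=i['pixels'].astype(float);g=g[...,1]
def fit(u0f,rows,sgn):
    L=[]
    for v in rows:
        a,b=u0f(v);x=np.arange(a,b);d=np.clip(np.diff(g[v,a:b])*sgn,0,None)
        if d.max()<15: continue
        k=d.argmax();s=slice(max(0,k-2),k+3)
        u=(d[s]*(x[:-1][s]+.5)).sum()/d[s].sum();L.append(w(i,u,v,.06)[:2])
    L=np.array(L,np.float32);r=cv2.fitLine(L,cv2.DIST_HUBER,0,.001,.001).ravel()
    print(np.degrees(np.arctan(r[1]/r[0])),r[2:],len(L), 'rms',np.std((L-r[2:])@np.array([-r[1],r[0]]))); return r
S=3.902; X=lambda x:int(round(145+x/S));Y=lambda y:int(round(150+y/S))
rows=range(Y(125),Y(322))
c=lambda x0,x1:(lambda v:(lambda m:(int(round(m))-5,int(round(m))+6))(145+(x0+(x1-x0)*((v-150)*S-110)/220)/S))
print('white/dark'); r1=fit(c(137,113),rows,-1)
print('dark/cream'); r2=fit(c(238,217),rows,+1)
print('fence white edge, off billet')
fit(c(137,113),list(range(Y(-110),Y(85)))+list(range(Y(345),Y(500))),-1)
print('fence left edge');fit(c(118,95),list(range(Y(-110),Y(85)))+list(range(Y(345),Y(500))),+1)
n=np.array([-r1[1],r1[0]]);print('dist',(r1[2:]-r2[2:])@n)
E
```

```text
white/dark
-6.738199 [0.56881255 0.24708009] 51 rms 0.0042981724
dark/cream
-6.8629513 [0.5555172 0.1645782] 51 rms 0.00037229803
fence white edge, off billet
-6.832606 [0.5236332 0.2570031] 90 rms 0.000461491
fence left edge
-6.1953835 [0.5458958  0.27473456] 90 rms 0.0029980561
dist 0.083491996
```

Billet edge lies at −6.86° and the fence at −6.83°, so the face is flush and stopped against firm contact. The arm is clear of everything, so I'm handing in.

```bash
python3 -c "
from rig import *
print(hand_in())"
```

```text
the job is handed in; nothing more can be done
None
```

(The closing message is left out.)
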